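Clamp a board with a torque knob and probe its two test pads

TASK

Clamp the circuit board in the test fixture: turn the orange-capped torque knob clockwise (seen from above) until its clutch clicks over once, no more, and let go of it. Then take the yellow test pen from its stand, press its sprung point lightly on the board's black-ringed ground pad to set zero and after that on the red-ringed supply pad to read it, and put the pen back upright, fully down in its stand. Leave the knob clicked home, the board in its nest and the multimeter and the solder reel where they are.

Things in the scene. Friction and masses are not known exactly. Their poses are not given: they have to be found in the camera images.
- test_fixture: Fixed board fixture: dark base plate 150 (x) x 200 (y) mm, top at z 16 mm, with a board nest; behind it an aluminium post whose arm (34 mm wide, top at z 78 mm) reaches forward (-x) over the board and carries the clamp knob, on the vertical axis x -4, y 0 mm, with nothing beside or above it. Origin: centre of the underside, on the table; at yaw 0 the front faces the robot (-x).
- knob_grip (a point): On the vertical axis of the black ribbed round torque knob with orange cap and white pointer (54 mm across, 32 mm tall, from z 88 to 120 mm), 106 mm above the table: the height to grip, with about 30 N. The knob drives the clamp screw through a clutch with six clicks a turn. From start to click it takes 1.7 to 2.5 rad: more than one grasp.
- clamp_screw (a joint): Turn of the clamp screw (rad), growing clockwise from above: 0 = wound right back, 2.4 = its end, with the rubber foot tight on the board (the foot touches from about 2.1). Starts between 0.2 and 1.0, drags at about 0.14 N m, stays where it is left.
- torque_knob (a joint): Slip of the knob on the screw (rad), growing clockwise: 0 while both turn together. With the screw at its end, at about 0.35 N m the clutch gives: the moment falls away, reaches nothing at the crest (slip about 0.33; short of it the knob springs back), and past it the knob, let go, snaps on to its next rest at 1.05. That is one click. The crest of a second one is at about 1.38.
- control_board: Green circuit board 80 (x) x 130 (y) x 2 mm lying loose in the fixture's nest (1 mm of play). Origin: centre of its underside, 22 mm above the table and 18 mm in front (-x) of the fixture's origin; same axes. Its top is 24 mm above the table; parts near the pads are under 2 mm high, those at the back up to 16 mm.
- ground_pad (a point): Centre of the gold ground pad with the black ring (ring 15 mm, pad 9.6 mm across), on the board's top near its front left (+y) corner, 65 mm from the knob's axis.
- supply_pad (a point): Centre of the gold supply pad with the red ring (same size), on the board's top near its front right (-y) corner, 100 mm from the ground pad and 65 mm from the knob's axis.
- pen_stand: Fixed pen stand: a dark round foot 90 mm across with an upright black tube 30 mm across, 80 mm high, bore 23 mm. Origin: centre of its underside, on the table. It stands left or right of the fixture.
- stand_mouth (a point): Centre of the rim of the stand's tube, 80 mm above the table.
- test_pen: Yellow cordless test pen, 165 mm long with its point, about 80 g, upright and point down in the stand. Origin: on its axis at the nose, 32 mm above the table when parked; z runs up the pen. Barrel 19 mm thick from z 53 to 151 mm (grip at 105 mm, about 20 N); black collar 31 mm across at z 48 to 53 mm, which rests on the tube's rim; nose below it 16 mm thick, tapering to 8 mm.
- pen_point (a point): End of the pen's sprung gold point (4 mm round), 14 mm beyond the nose. It slides up to 9 mm into the pen against a spring: 0.7 N to start, 2.5 N at 4 mm, 4.7 N fully in. Press until it has sunk some millimetres and stay for half a second.
- multimeter: Multimeter with yellow rim, 155 x 78 x 48 mm, lying in front of the fixture; origin: centre of its underside. Leave it alone.
- solder_reel: Reel with blue flanges, 54 mm across, 40 mm high, standing on the side of the fixture where the pen stand is not; origin: centre of its underside. Leave it alone.
Mind the look-alikes: they are no part of the job. There is more than one size of the pen_stand; the one meant has the size given above.

How it is judged (in metres and radians):
On the way, in this order (a step that is already met when the one before it is completed fails the run):
1. the clamp foot is tight on the board and the knob rests one click on, let go (value of joint clamp_screw above 2.15 rad and value of joint torque_knob between 0.85 and 1.25 rad and contact force between the fingers and test_fixture below 0.1 N), for 0.2 s.
2. the pen's point presses on the black-ringed ground pad (value of joint clamp_screw above 2.15 rad and value of joint torque_knob between 0.85 and 1.25 rad and distance between pen_point and ground_pad below 0.006 m and contact force between test_pen and control_board above 0.7 N), for 0.2 s.
3. the pen's point presses on the red-ringed supply pad (value of joint clamp_screw above 2.15 rad and value of joint torque_knob between 0.85 and 1.25 rad and distance between pen_point and supply_pad below 0.006 m and contact force between test_pen and control_board above 0.7 N), for 0.2 s.
At the end, for the whole second after the job is handed in: The screw is tight (over 2.15 rad), the knob rests one click on (slip 0.85 to 1.25 rad); the board lies flat in its nest (within 2 mm); the pen is at rest, upright (0.12 rad) in its stand, within 8 mm of the tube's axis, its collar down on the rim (within 5 mm) (value of joint clamp_screw above 2.15 rad and value of joint torque_knob between 0.85 and 1.25 rad and horizontal distance between test_pen and pen_stand below 0.008 m and angle between test_pen's own z axis and vertical below 0.12 rad and z of test_pen in the frame of pen_stand between 0.028 and 0.037 m and linear speed of each of test_pen, control_board below 0.02 m/s and z of control_board in the frame of test_fixture below 0.024 m and angle between control_board's own z axis and vertical below 0.04 rad); the robot touches nothing.
It fails at once if the knob is turned on past a second click (value of joint torque_knob above 1.45 rad).
It fails at once if the pen is pressed on the board with more than 12 N (contact force between test_pen and control_board above 12 N).
It fails at once if the multimeter or the solder reel is moved by more than 30 mm (distance of any of multimeter, solder_reel from where it was at the start of the episode above 0.03 m).
It also fails if it takes over 72 s, if anything falls off the work surface, if the arm or the gripper's body presses on something with over 40 N, if the wrist force passes 120 N, or if a joint passes its speed limit or range.

ROBOT

A 6-joint arm with a two-finger parallel gripper is mounted at the origin on a cart in front of the work surface, level with it; the furniture and walls round the work are solid. World frame = base frame: x ahead of the robot, y to its left, z up, the work surface at z = 0. Lengths are in m, angles in degrees, forces in N, time in s.
With the tool pointing down it reaches from about 0.35 to 0.8 m from the base axis. Payload 7.3 kg.
Tool frame: the origin (TCP) lies on the centre line of the jaws, within the pads' length; the fingertips stand 22 mm ahead of it and the grasp point (between the pads) lies 3 mm ahead of it; z points along the fingers, y is the line along which they close (so a half turn about z gives the same grasp; the last joint's range is limited). The gripper opens to 85 mm and grips with 20 to 120 N. Pads are 22 mm wide; open, the fingers measure 114 mm over their backs; the gripper's body (76 mm by 85 mm) begins 54 mm behind the grasp point. The pads swing forward as they close: fully open they stand 13 mm farther back than shut.
Start: joints at [-71.62, 19.595, 87.324, -0, 73.075, -8.365], TCP at [0.236, -0.469, 0.253] pointing down, gripper open.
Joint ranges: [-145.02, 145.02], [-44.19, 115.74], [2.07, 154.8], [-57.11, 237.11], [16.16, 152.29], [-177.93, 177.93]. Speed limits (degrees/s): [147.25, 147.25, 180, 180, 180, 180].

INTERFACE

Orientations are given as a 3x3 rotation matrix whose columns are the frame's x, y, z axes.
In Python, from plant import read_state, camera, sign_off gives the robot as it stands. The module is installed in compiled form; this text tells all that it offers.
- The arm moves only by the tool servo_tool, never from a script. Its argument "increments" is a list of rows, each an object with "slide": the shift along the tool's x, y, z in cm, a list of three; "rotation": the turn, a rotation vector about the tool's x, y, z in rad, a list of three; "hand": the finger opening in cm, from 0 to 8.54. A call has 1 to 20 rows; each row shifts and turns the commanded pose from where the row before left it, along the tool's axes as they then stand; what a row does not reach is not made up. A row lasts 1/12 s, in which the tool goes at most 41.7 mm and 7.16 degrees, less where a joint would pass 70% of its speed; a pose out of reach is approached as far as the arm can. A call with a gripper value outside its range is refused whole. The fingers move at their own pace and stop on an object; "force" is the grip in N (left out, the last holds). Time passes only in rows, so rows that do not move let the fingers close. It gives the time, the measured TCP pose, the force, the opening and the grip force at its end, in the units of the state.
- read_state(): the state, without advancing time (a new reading comes with each control period).
- camera(name): name is "scene" or "top" or "wrist"; returns a dict with "img" (480x640x3 uint8, blue, green, red), "fx", "fy", "cx", "cy" (pixels), "eye" and "rotation" of the camera in the world. Camera axes: x right, y up, looking along -z (the intrinsics and any distortion apply to the point x, -y, -z); pixel columns grow to the right and rows downward; lengths in m; the calibration is good to about 2 mm. A picture is of the moment at which its call begins. There is no depth.
- sign_off(): hands the job in; it is judged then, once.
The state is a dict: "clock": time; "joint_positions": joint angles; "qvel": joint speeds; "joint_torque": joint torques, N m; "position": TCP position; "tool_rot": TCP orientation; "ft_force": force on the tool from outside, world axes, zero at the start; "wrist_torque": the same for the moment, N m; "finger_gap": finger opening in m; "gripper_force": force on a finger pad.
Only numpy, scipy, OpenCV 4.12 (cv2) and the standard library are available. Lean on these libraries where they do the work, as an engineer would, in place of code of your own. Each camera call takes 0.05 s, during which the arm holds its last target. There are 200 camera calls.

## Working session

There is one attempt and no reset: what is moved stays moved. The work goes in short steps, Python scripts to look and compute and a tool call to move; the robot and the scene stay as the last step left them, time stands still between calls to the robot, and variables do not carry over. Pictures are saved under pics/ and viewed, at most 10 in all, crops included, and the job is handed in when it is done.

Besides the shell and the picture viewer there is one more tool, called after ">>>" as name(argument=value, ...) on one line, values as JSON. servo_tool: Moves the arm, as the interface text tells. Its arguments: {"type":"object","properties":{"increments":{"type":"array"},"force":{"type":"number"}},"required":["increments"]}

```bash
mkdir -p pics; python3 - <<'E'
from plant import *
import cv2,numpy as np
np.set_printoptions(precision=4,suppress=True)
s=read_state();print(s['clock'],s['position'],s['tool_rot'],s['finger_gap'])
for n in("scene","top"):
    c=camera(n);cv2.imwrite(f'pics/{n}0.png',c['img']);print(n,{k:v for k,v in c.items() if k!='img'})
E
```

```text
0.0 [ 0.2362 -0.4685  0.2526] [[ 0.893   0.45   -0.0005]
 [ 0.45   -0.893   0.0014]
 [ 0.0002 -0.0015 -1.    ]] 0.08517835191425713
scene {'fx': 532.2303389855784, 'fy': 532.2303389855784, 'cx': 314.81903119442507, 'cy': 230.27131110290844, 'eye': array([-0.0713,  0.4623,  0.6989]), 'rotation': array([[-0.7487,  0.3865, -0.5385],
       [-0.6625, -0.4629,  0.5889],
       [-0.0216,  0.7977,  0.6026]])}
top {'fx': 474.8367296370536, 'fy': 474.8367296370536, 'cx': 322.31455573970686, 'cy': 237.32010818485773, 'eye': array([ 0.3901, -0.1181,  0.9496]), 'rotation': array([[-0.0019,  0.9977, -0.0678],
       [-0.9998, -0.0007,  0.0176],
       [ 0.0175,  0.0678,  0.9975]])}
```

View pics/top0.png

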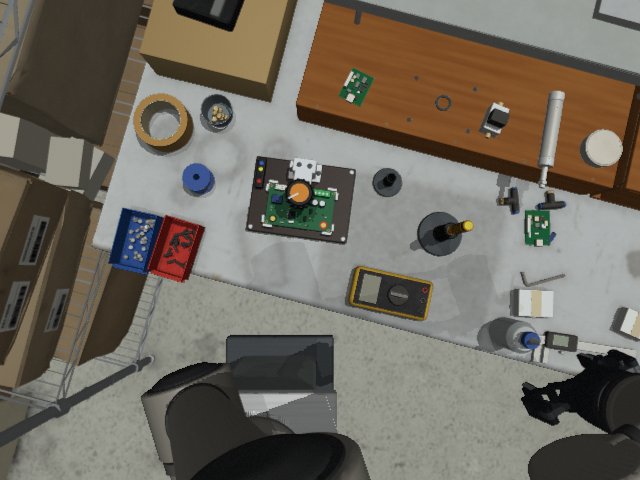

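View pics/scene0.png

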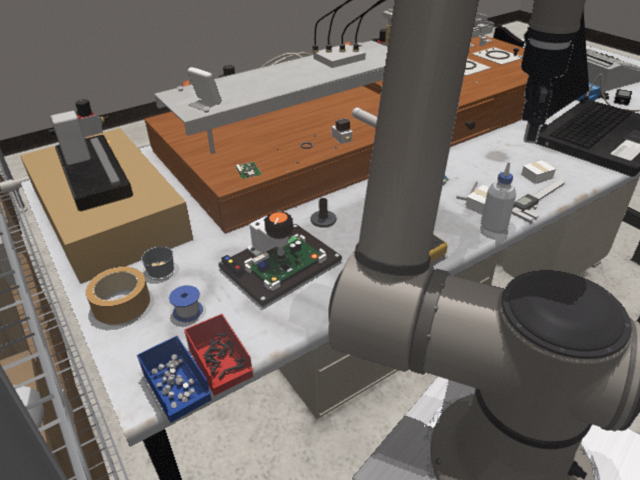

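The top view shows the knob cap at about (299,193), with the fixture around it. The pen is in the large stand, foot at (440,234) and pen top at (467,226). The decoy stand is at (387,181), the reel at (198,180) and the multimeter at (391,293).

```bash
cat > h.py <<'E'
from plant import *
import cv2,numpy as np
np.set_printoptions(precision=4,suppress=True)
def ray(c,u,v,z):
    d=c['rotation']@np.array([(u-c['cx'])/c['fx'],-(v-c['cy'])/c['fy'],-1]); e=np.array(c['eye'])
    return e+d*(z-e[2])/d[2]
def proj(c,p):
    q=c['rotation'].T@(np.array(p)-c['eye']); return np.array([c['cx']+c['fx']*q[0]/-q[2],c['cy']-c['fy']*q[1]/-q[2]])
def blobs(img,lo,hi,roi,amin=8):
    x0,y0,x1,y1=roi; m=cv2.inRange(cv2.cvtColor(img[y0:y1,x0:x1],cv2.COLOR_BGR2HSV),lo,hi)
    n,l,s,c=cv2.connectedComponentsWithStats(m)
    return [(c[i]+[x0,y0],s[i,4],s[i,2:4]) for i in range(1,n) if s[i,4]>=amin]
E
python3 - <<'E'
from h import *
c=camera("top");im=c['img']
for n,lo,hi,roi,z in[("cap",(5,150,120),(22,255,255),(270,170,330,215),.12),("pads",(10,80,80),(35,255,255),(250,195,350,240),.024),("pentop",(22,120,100),(35,255,255),(440,210,490,245),.183),("board",(40,60,30),(90,255,255),(250,170,350,245),.024),("reel",(100,120,60),(130,255,255),(180,160,220,200),.04)]:
    for b in blobs(im,lo,hi,roi,4): print(n,b[0],b[1],b[2],ray(c,*b[0],z))
g=cv2.cvtColor(im,cv2.COLOR_BGR2HSV)[:,:,2]
for n,roi in(("plate",(235,145,370,255)),("foot",(410,205,485,265))):
    x0,y0,x1,y1=roi; m=(g[y0:y1,x0:x1]<100).astype(np.uint8)
    k=max(cv2.findContours(m,0,2)[0],key=cv2.contourArea)+[x0,y0]
    print(n,cv2.minAreaRect(k),cv2.minEnclosingCircle(k.astype(np.float32)))
    if n=="plate":
        for p in cv2.boxPoints(cv2.minAreaRect(k)): print(p,ray(c,*p,.016))
a=cv2.resize(im[145:265,235:490],None,fx=3.1,fy=3.1,interpolation=2);cv2.imwrite('pics/c1.png',a)
E
```

```text
cap [299.531  191.9535] 258 [19 19] [ 0.5266 -0.0927  0.12  ]
pads [299.8021 197.8229] 96 [17  7] [ 0.5308 -0.0903  0.024 ]
pads [272.28 217.88] 25 [6 6] [ 0.4912 -0.0366  0.024 ]
pads [266.5 221.5] 4 [2 2] [ 0.4841 -0.0253  0.024 ]
pads [323.0909 225.1364] 22 [5 6] [ 0.4769 -0.1359  0.024 ]
pentop [467.8906 225.0156] 64 [9 9] [ 0.4621 -0.3689  0.183 ]
board [301.0964 210.9518] 1722 [70 48] [ 0.5048 -0.0929  0.024 ]
reel [197.4003 177.6698] 642 [31 30] [0.5674 0.1065 0.04  ]
plate ((300.35699462890625, 200.04869079589844), (102.14559173583984, 76.56415557861328), 7.765166282653809) ((300.1077880859375, 199.7009735107422), 62.41246032714844)
[244.5801 231.0791] [0.466  0.0184 0.016 ]
[254.925 155.217] [ 0.6174 -0.0007  0.016 ]
[356.1339 169.0182] [ 0.5899 -0.2022  0.016 ]
[345.789  244.8803] [ 0.4386 -0.1807  0.016 ]
foot ((439.448486328125, 235.36599731445312), (46.80746078491211, 47.010528564453125), 23.962491989135742) ((437.021728515625, 234.54347229003906), 30.187063217163086)
```

View pics/c1.png

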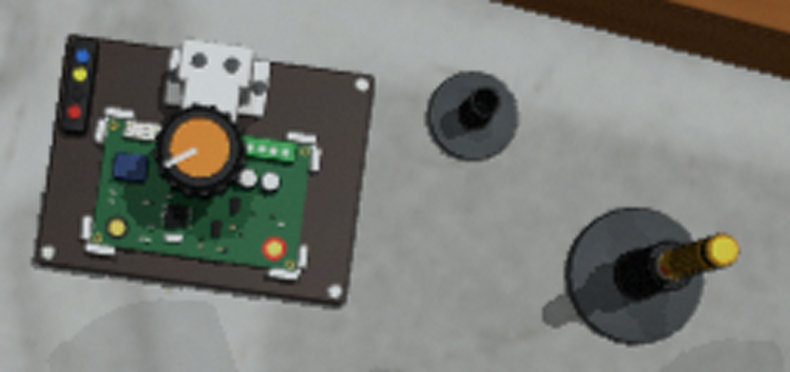

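The crop confirms the points: black-ringed pad at (272.7,218.5) on the left and red-ringed pad at (323.4,225) on the right. The pads are 100 mm apart and each is about 66 mm from the knob axis, which matches the task text. I'll move above the knob.

>>> servo_tool(increments=[{"slide": [3.57,-1.712,0],"rotation": [0,0,0],"hand": 8.5},{"slide": [3.57,-1.712,0],"rotation": [0,0,0],"hand": 8.5},{"slide": [3.57,-1.712,0],"rotation": [0,0,0],"hand": 8.5},{"slide": [3.57,-1.712,0],"rotation": [0,0,0],"hand": 8.5},{"slide": [3.57,-1.712,0],"rotation": [0,0,0],"hand": 8.5},{"slide": [3.57,-1.712,0],"rotation": [0,0,0],"hand": 8.5},{"slide": [3.57,-1.712,0],"rotation": [0,0,0],"hand": 8.5},{"slide": [3.57,-1.712,0],"rotation": [0,0,0],"hand": 8.5},{"slide": [3.57,-1.712,0],"rotation": [0,0,0],"hand": 8.5},{"slide": [3.57,-1.712,0],"rotation": [0,0,0],"hand": 8.5},{"slide": [3.57,-1.712,0],"rotation": [0,0,0],"hand": 8.5},{"slide": [3.57,-1.712,0],"rotation": [0,0,0],"hand": 8.5}])

```text
clock: 1.15
position: [0.5272, -0.0907, 0.2531]
tool_rot: [[0.893, 0.45, -0.0], [0.45, -0.893, -0.0], [-0.0, -0.0, -1.0]]
ft_force: [-0.0, -0.9, 0.1]
finger_gap: 0.0848
gripper_force: 0.0
```

>>> servo_tool(increments=[{"slide": [0,0,0],"rotation": [0,0,-0.12],"hand": 8.5},{"slide": [0,0,0],"rotation": [0,0,-0.12],"hand": 8.5},{"slide": [0,0,0],"rotation": [0,0,-0.12],"hand": 8.5},{"slide": [0,0,0],"rotation": [0,0,-0.12],"hand": 8.5},{"slide": [0,0,0],"rotation": [0,0,-0.12],"hand": 8.5},{"slide": [0,0,0],"rotation": [0,0,-0.12],"hand": 8.5},{"slide": [0,0,0],"rotation": [0,0,-0.12],"hand": 8.5},{"slide": [0,0,0],"rotation": [0,0,-0.12],"hand": 8.5},{"slide": [0,0,0],"rotation": [0,0,-0.12],"hand": 8.5},{"slide": [0,0,0],"rotation": [0,0,-0.12],"hand": 8.5},{"slide": [0,0,0],"rotation": [0,0,-0.12],"hand": 8.5},{"slide": [0,0,0],"rotation": [0,0,-0.12],"hand": 8.5},{"slide": [0,0,0],"rotation": [0,0,-0.12],"hand": 8.5},{"slide": [0,0,0],"rotation": [0,0,-0.12],"hand": 8.5},{"slide": [0,0,0],"rotation": [0,0,-0.12],"hand": 8.5},{"slide": [0,0,0],"rotation": [0,0,-0.12],"hand": 8.5},{"slide": [0,0,0],"rotation": [0,0,-0.12],"hand": 8.5},{"slide": [0,0,0],"rotation": [0,0,-0.12],"hand": 8.5}])

```text
clock: 2.65
position: [0.5262, -0.0925, 0.253]
tool_rot: [[-0.873, 0.487, -0.001], [0.487, 0.873, 0.0], [0.001, -0.0, -1.0]]
ft_force: [-0.0, -0.2, 0.3]
finger_gap: 0.0851
gripper_force: 0.0
```

```bash
cat >> h.py <<'E'
def st():
    s=read_state();R=np.array(s['tool_rot']);print('t',s['clock'],'p',s['position'],'j',np.array(s['joint_positions']));print('R',R[0],R[1],R[2][2]);print('f',s['ft_force'],'m',s['wrist_torque'],'gap',s['finger_gap'],s['gripper_force'])
    return s,np.array(s['position']),R
E
python3 - <<'E'
from h import *
s,p,R=st()
c=camera("wrist");im=c['img'];cv2.imwrite('pics/w1.png',im);print(c['eye'],c['rotation'],c['fx'],c['cx'],c['cy'])
for b in blobs(im,(5,150,120),(22,255,255),(0,0,640,480),200):print(b,ray(c,*b[0],.12))
print(R.T@(np.array([.526,-.0925,.109])-p)*100)
E
```

```text
t 2.65 p [ 0.5262 -0.0925  0.253 ] j [-18.1905  20.6109  85.8626  -0.0038  73.568  -79.0334]
R [-0.8733  0.4872 -0.0007] [0.4872 0.8733 0.0002] -0.9999997360101808
f [-0.0201 -0.1944  0.2579] m [ 0.0097 -0.0119  0.0415] gap 0.08512486558168891 0.0
[ 0.4686 -0.0618  0.3744] [[ 0.4868 -0.8437 -0.2262]
 [ 0.8735  0.4703  0.1255]
 [ 0.0005 -0.2587  0.966 ]] 396.3557400530194 318.15183275071075 245.95645475592664
(array([ 62.9034, 131.4174]), np.int32(714), array([120, 125], dtype=int32)) [ 0.3877 -0.1968  0.12  ]
(array([634.5425, 227.4281]), np.int32(577), array([12, 67], dtype=int32)) [0.6183 0.0927 0.12  ]
(array([320.5647, 241.1532]), np.int32(1900), array([52, 51], dtype=int32)) [ 0.5261 -0.0919  0.12  ]
(array([412.6327, 420.9903]), np.int32(1029), array([61, 34], dtype=int32)) [ 0.6822 -0.0992  0.12  ]
[ 0.011  -0.0066 14.3964]
```

View pics/w1.png

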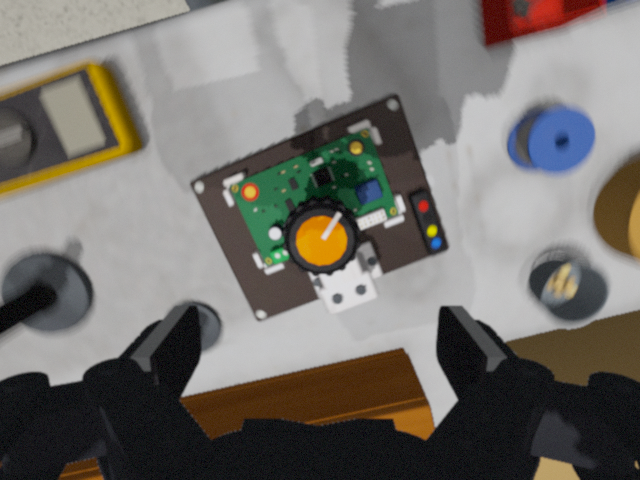

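The wrist view shows the knob cap at (320,241), which gives (0.526,-0.092) and agrees with the top view. The space beside the knob is clear, so I'll descend and grip.

>>> servo_tool(increments=[{"slide": [0,0,3.5],"rotation": [0,0,0],"hand": 8.5},{"slide": [0,0,3.5],"rotation": [0,0,0],"hand": 8.5},{"slide": [0,0,3],"rotation": [0,0,0],"hand": 8.5},{"slide": [0,0,2.4],"rotation": [0,0,0],"hand": 8.5},{"slide": [0,0,1.5],"rotation": [0,0,0],"hand": 8.5},{"slide": [0,0,0.5],"rotation": [0,0,0],"hand": 8.5},{"slide": [0,0,0],"rotation": [0,0,0],"hand": 8.5}])

```text
clock: 3.28
position: [0.5257, -0.0924, 0.108]
tool_rot: [[-0.869, 0.494, -0.003], [0.494, 0.869, 0.001], [0.003, -0.001, -1.0]]
ft_force: [-0.1, 0.3, 1.1]
finger_gap: 0.085
gripper_force: 0.0
```

>>> servo_tool(force=30, increments=[{"slide": [0,0,0],"rotation": [0,0,0],"hand": 4.5},{"slide": [0,0,0],"rotation": [0,0,0],"hand": 4.5},{"slide": [0,0,0],"rotation": [0,0,0],"hand": 4.5},{"slide": [0,0,0],"rotation": [0,0,0],"hand": 4.5},{"slide": [0,0,0],"rotation": [0,0,0],"hand": 4.5},{"slide": [0,0,0],"rotation": [0,0,0],"hand": 4.5},{"slide": [0,0,0],"rotation": [0,0,0],"hand": 4.5},{"slide": [0,0,0],"rotation": [0,0,0],"hand": 4.5}])

```text
clock: 3.95
position: [0.5281, -0.0917, 0.1114]
tool_rot: [[-0.87, 0.493, 0.005], [0.493, 0.87, 0.001], [-0.004, 0.003, -1.0]]
ft_force: [2.6, 5.5, 5.0]
finger_gap: 0.0529
gripper_force: 31.2
```

```bash
python3 -c "from h import *;st()"
```

```text
t 3.95 p [ 0.5281 -0.0917  0.1114] j [-18.1125  29.4909  96.4876   0.1457  53.758  -78.6654]
R [-0.8701  0.4929  0.005 ] [0.4929 0.8701 0.0005] -0.9999873141895196
f [2.5902 5.514  4.9754] m [ 0.9402 -0.3515 -0.0796] gap 0.05289725399906728 31.210221648216248
```

>>> servo_tool(increments=[{"slide": [0,0,0],"rotation": [0,0,0.1],"hand": 4.5},{"slide": [0,0,0],"rotation": [0,0,0.1],"hand": 4.5},{"slide": [0,0,0],"rotation": [0,0,0.1],"hand": 4.5},{"slide": [0,0,0],"rotation": [0,0,0.1],"hand": 4.5},{"slide": [0,0,0],"rotation": [0,0,0.1],"hand": 4.5},{"slide": [0,0,0],"rotation": [0,0,0.1],"hand": 4.5},{"slide": [0,0,0],"rotation": [0,0,0],"hand": 4.5}])

```text
clock: 4.53
position: [0.5271, -0.0926, 0.1114]
tool_rot: [[-0.436, 0.9, 0.003], [0.9, 0.436, -0.001], [-0.002, 0.002, -1.0]]
ft_force: [-2.5, 0.8, 7.2]
finger_gap: 0.0528
gripper_force: 31.4
```

```bash
python3 -c "from h import *;st()"
```

```text
t 4.5333 p [ 0.5271 -0.0926  0.1114] j [-18.1703  29.4727  96.5249   0.0053  53.8331 -43.9987]
R [-0.4356  0.9001  0.0028] [ 0.9001  0.4356 -0.0008] -0.9999956343319667
f [-2.4544  0.7989  7.2239] m [ 0.2357  0.4262 -0.0044] gap 0.05283869192919919 31.431119441986084
```

>>> servo_tool(increments=[{"slide": [0,0,0],"rotation": [0,0,0.1],"hand": 4.5},{"slide": [0,0,0],"rotation": [0,0,0.1],"hand": 4.5},{"slide": [0,0,0],"rotation": [0,0,0.1],"hand": 4.5},{"slide": [0,0,0],"rotation": [0,0,0.1],"hand": 4.5},{"slide": [0,0,0],"rotation": [0,0,0.1],"hand": 4.5}])

```text
clock: 4.95
position: [0.5261, -0.0927, 0.1113]
tool_rot: [[0.049, 0.999, 0.0], [0.999, -0.049, -0.001], [-0.001, 0.0, -1.0]]
ft_force: [-6.4, -0.2, 10.2]
finger_gap: 0.0532
gripper_force: 31.6
```

```bash
python3 -c "from h import *;st()"
```

```text
t 4.95 p [ 0.5261 -0.0927  0.1113] j [-18.1923  29.4519  96.5775  -0.0542  53.9363 -15.3784]
R [0.0485 0.9988 0.0003] [ 0.9988 -0.0485 -0.0009] -0.9999995286127735
f [-6.3676 -0.203  10.2049] m [0.0473 1.1569 0.1956] gap 0.05324851705653501 31.604614555835724
```

>>> servo_tool(increments=[{"slide": [0,0,0],"rotation": [0,0,0.1],"hand": 4.5}])

```text
clock: 5.03
position: [0.5259, -0.0927, 0.1113]
tool_rot: [[0.148, 0.989, -0.0], [0.989, -0.148, -0.001], [-0.001, -0.0, -1.0]]
ft_force: [-7.2, 0.1, 11.1]
finger_gap: 0.0534
gripper_force: 31.7
```

```bash
python3 -c "from h import *;st()"
```

```text
t 5.0333 p [ 0.5259 -0.0927  0.1113] j [-18.1939  29.4459  96.5893  -0.0575  53.958   -9.6446]
R [ 0.1481  0.989  -0.0001] [ 0.989  -0.1481 -0.0008] -0.9999996642118407
f [-7.1784  0.0906 11.0742] m [0.1603 1.2894 0.1984] gap 0.05344569267619688 31.669574081897736
```

>>> servo_tool(increments=[{"slide": [0,0,0],"rotation": [0,0,0.1],"hand": 4.5}])

```text
clock: 5.12
position: [0.5256, -0.0926, 0.1113]
tool_rot: [[0.246, 0.969, -0.001], [0.969, -0.246, -0.001], [-0.001, -0.001, -1.0]]
ft_force: [-7.7, 0.4, 12.0]
finger_gap: 0.0533
gripper_force: 31.7
```

```bash
python3 -c "from h import *;st()"
```

```text
t 5.1167 p [ 0.5256 -0.0926  0.1113] j [-18.1955  29.4432  96.6023  -0.0559  53.9809  -3.9184]
R [ 0.2461  0.9693 -0.0007] [ 0.9693 -0.2461 -0.0006] -0.9999995819396733
f [-7.7036  0.3892 11.9693] m [0.1327 1.4148 0.17  ] gap 0.05328705307976837 31.737662851810455
```

>>> servo_tool(increments=[{"slide": [0,0,0],"rotation": [0,0,0.1],"hand": 4.5}])

```text
clock: 5.2
position: [0.5254, -0.0925, 0.1113]
tool_rot: [[0.342, 0.94, -0.001], [0.94, -0.342, -0.0], [-0.001, -0.001, -1.0]]
ft_force: [-8.7, 0.1, 13.1]
finger_gap: 0.0531
gripper_force: 31.8
```

```bash
python3 -c "from h import *;st()"|grep -v R
```

```text
t 5.2 p [ 0.5254 -0.0925  0.1113] j [-18.1947  29.4382  96.6119  -0.0579  54.0027   1.8111]
f [-8.6624  0.1042 13.0951] m [0.2392 1.5379 0.1617] gap 0.05314898244733201 31.785937249660492
```

>>> servo_tool(increments=[{"slide": [0,0,0],"rotation": [0,0,0.1],"hand": 4.5}])

```text
clock: 5.28
position: [0.5252, -0.0924, 0.1113]
tool_rot: [[0.434, 0.901, -0.002], [0.901, -0.434, -0.0], [-0.001, -0.001, -1.0]]
ft_force: [-9.6, 1.7, 13.2]
finger_gap: 0.0536
gripper_force: 31.8
```

```bash
python3 -c "from h import *;st()"|grep -v R
```

```text
t 5.2833 p [ 0.5252 -0.0924  0.1113] j [-18.1908  29.4281  96.6252  -0.0537  54.0236   7.5375]
f [-9.6467  1.6972 13.1693] m [0.2329 1.6374 0.2296] gap 0.05355501380552077 31.84518188238144
```

>>> servo_tool(increments=[{"slide": [0,0,0],"rotation": [0,0,0.1],"hand": 4.5}])

```text
clock: 5.37
position: [0.5251, -0.0925, 0.1112]
tool_rot: [[0.521, 0.854, -0.002], [0.854, -0.521, -0.0], [-0.001, -0.001, -1.0]]
ft_force: [-9.3, 1.3, 11.7]
finger_gap: 0.0533
gripper_force: 32.0
```

```bash
python3 -c "from h import *;st()"|grep -v R
```

```text
t 5.3667 p [ 0.5251 -0.0925  0.1112] j [-18.1901  29.4306  96.6328  -0.0745  54.0284  13.2413]
f [-9.2814  1.34   11.7449] m [0.2745 1.6406 0.8658] gap 0.053263484991079295 31.95629507303238
```

>>> servo_tool(increments=[{"slide": [0,0,0],"rotation": [0,0,0.1],"hand": 4.5}])

```text
clock: 5.45
position: [0.5249, -0.0923, 0.1112]
tool_rot: [[0.603, 0.798, -0.002], [0.798, -0.603, -0.0], [-0.002, -0.002, -1.0]]
ft_force: [-10.4, 2.6, 14.3]
finger_gap: 0.0533
gripper_force: 32.2
```

```bash
python3 -c "from h import *;st()"|grep -v R
```

```text
t 5.45 p [ 0.5249 -0.0923  0.1112] j [-18.1821  29.4244  96.6428  -0.063   54.0585  18.9549]
f [-10.4029   2.6291  14.2725] m [0.5099 1.7894 0.3377] gap 0.05330303794625046 32.184779942035675
```

The torque rose sharply at j6 of about 13°, so the screw has reached its end and the clutch is loading.

>>> servo_tool(increments=[{"slide": [0,0,0],"rotation": [0,0,0.1],"hand": 4.5}])

```text
clock: 5.53
position: [0.5247, -0.092, 0.1112]
tool_rot: [[0.68, 0.733, -0.003], [0.733, -0.68, 0.0], [-0.002, -0.002, -1.0]]
ft_force: [-11.8, 2.2, 15.0]
finger_gap: 0.0529
gripper_force: 32.2
```

```bash
python3 -c "from h import *;st()"|grep -v R
```

```text
t 5.5333 p [ 0.5247 -0.092   0.1112] j [-18.1782  29.4176  96.6585  -0.0317  54.0822  24.7227]
f [-11.8036   2.2322  14.9726] m [0.5664 1.851  0.0554] gap 0.05286593710387409 32.20636010169983
```

>>> servo_tool(increments=[{"slide": [0,0,0],"rotation": [0,0,0.1],"hand": 4.5}])

```text
clock: 5.62
position: [0.5246, -0.0918, 0.1112]
tool_rot: [[0.751, 0.661, -0.003], [0.661, -0.751, 0.001], [-0.002, -0.003, -1.0]]
ft_force: [-11.9, 3.0, 14.7]
finger_gap: 0.0533
gripper_force: 32.2
```

```bash
python3 -c "from h import *;st()"|grep -v R
```

```text
t 5.6167 p [ 0.5246 -0.0918  0.1112] j [-18.1737  29.413   96.6707  -0.0107  54.0984  30.4677]
f [-11.9263   2.9554  14.6938] m [ 0.7067  1.9219 -0.0305] gap 0.053311917705908166 32.24814176559448
```

>>> servo_tool(increments=[{"slide": [0,0,0],"rotation": [0,0,0.05],"hand": 4.5}])

```text
clock: 5.7
position: [0.5245, -0.0918, 0.1112]
tool_rot: [[0.783, 0.622, -0.003], [0.622, -0.783, 0.001], [-0.002, -0.003, -1.0]]
ft_force: [-11.7, 3.6, 14.6]
finger_gap: 0.0533
gripper_force: 32.3
```

```bash
python3 -c "from h import *;st()"|grep -v R
```

```text
t 5.7 p [ 0.5245 -0.0918  0.1112] j [-18.174   29.4095  96.678    0.0005  54.1073  33.3503]
f [-11.671    3.6134  14.6396] m [ 0.7534  1.8473 -0.0636] gap 0.05332097369094191 32.25412756204605
```

>>> servo_tool(increments=[{"slide": [0,0,0],"rotation": [0,0,0.05],"hand": 4.5}])

```text
clock: 5.78
position: [0.5245, -0.0917, 0.1112]
tool_rot: [[0.812, 0.584, -0.003], [0.584, -0.812, 0.001], [-0.002, -0.003, -1.0]]
ft_force: [-12.3, 4.3, 14.2]
finger_gap: 0.0533
gripper_force: 32.3
```

```bash
python3 -c "from h import *;st()"|grep -v R
```

```text
t 5.7833 p [ 0.5245 -0.0917  0.1112] j [-18.1688  29.4064  96.681    0.0087  54.1136  36.0782]
f [-12.2783   4.3054  14.1527] m [ 0.7866  1.9103 -0.035 ] gap 0.053340010364016574 32.26282864809036
```

Past the crest: the moment has reversed sign. I'll turn a little further for margin, then open.

>>> servo_tool(increments=[{"slide": [0,0,0],"rotation": [0,0,0.1],"hand": 4.5},{"slide": [0,0,0],"rotation": [0,0,0.1],"hand": 4.5},{"slide": [0,0,0],"rotation": [0,0,0],"hand": 4.5},{"slide": [0,0,0],"rotation": [0,0,0],"hand": 8.5},{"slide": [0,0,0],"rotation": [0,0,0],"hand": 8.5},{"slide": [0,0,0],"rotation": [0,0,0],"hand": 8.5},{"slide": [0,0,0],"rotation": [0,0,0],"hand": 8.5},{"slide": [0,0,0],"rotation": [0,0,0],"hand": 8.5},{"slide": [0,0,0],"rotation": [0,0,0],"hand": 8.5},{"slide": [0,0,0],"rotation": [0,0,0],"hand": 8.5}])

```text
clock: 6.62
position: [0.5264, -0.0927, 0.1092]
tool_rot: [[0.91, 0.414, -0.0], [0.414, -0.91, -0.0], [-0.0, 0.0, -1.0]]
ft_force: [0.7, -0.6, -0.3]
finger_gap: 0.0849
gripper_force: 0.0
```

>>> servo_tool(increments=[{"slide": [0,0,-2],"rotation": [0,0,0],"hand": 8.5},{"slide": [0,0,-3.5],"rotation": [0,0,0],"hand": 8.5},{"slide": [0,0,-3.5],"rotation": [0,0,0],"hand": 8.5},{"slide": [0,0,-3.5],"rotation": [0,0,0],"hand": 8.5},{"slide": [0,0,-3.5],"rotation": [0,0,0],"hand": 8.5},{"slide": [0,0,0],"rotation": [0,0,0],"hand": 8.5}])

```text
clock: 7.12
position: [0.529, -0.0934, 0.2766]
tool_rot: [[0.91, 0.414, 0.012], [0.414, -0.91, -0.004], [0.009, 0.009, -1.0]]
ft_force: [0.2, 1.0, 0.6]
finger_gap: 0.0851
gripper_force: 0.0
```

```bash
python3 - <<'E'
from h import *
s,p,R=st()
c=camera("wrist");im=c['img'];u=proj(c,[.526,-.092,.024]).astype(int);print(u)
a=im[max(u[1]-130,0):u[1]+130,max(u[0]-170,0):u[0]+170];cv2.imwrite('pics/w2.png',cv2.resize(a,None,fx=2,fy=2))
print('off',max(u[0]-170,0),max(u[1]-130,0))
for b in blobs(im,(8,70,90),(35,255,255),(u[0]-130,u[1]-130,u[0]+130,u[1]+130),15):print(b,ray(c,*b[0],.024),ray(c,*b[0],.12))
E
```

```text
t 7.1167 p [ 0.529  -0.0934  0.2766] j [-18.1861  19.5109  83.692   -0.0047  76.0572  47.3579]
R [0.9102 0.414  0.0122] [ 0.414  -0.9103 -0.0041] -0.999916625726749
f [0.2271 1.0046 0.5742] m [-0.0106 -0.0514  0.0289] gap 0.08510066242101987 0.0
[312 214]
off 142 84
(array([258.8091, 117.3091]), np.int32(110), array([12, 12], dtype=int32)) [ 0.5866 -0.0117  0.024 ] [ 0.5867 -0.0259  0.12  ]
(array([268.1282, 159.8718]), np.int32(39), array([7, 7], dtype=int32)) [ 0.5555 -0.0337  0.024 ] [ 0.5636 -0.0423  0.12  ]
(array([310.1472, 237.7893]), np.int32(1685), array([48, 48], dtype=int32)) [ 0.5041 -0.0994  0.024 ] [ 0.5254 -0.0911  0.12  ]
(array([244.0568, 223.7614]), np.int32(88), array([11, 11], dtype=int32)) [ 0.4905 -0.0359  0.024 ] [ 0.5153 -0.0438  0.12  ]
(array([376.8966, 228.6897]), np.int32(29), array([6, 6], dtype=int32)) [ 0.5389 -0.1544  0.024 ] [ 0.5513 -0.132   0.12  ]
(array([331.5562, 276.3905]), np.int32(169), array([17, 16], dtype=int32)) [ 0.4768 -0.135   0.024 ] [ 0.5051 -0.1176  0.12  ]
(array([336.6071, 288.1786]), np.int32(28), array([6, 6], dtype=int32)) [ 0.4676 -0.1449  0.024 ] [ 0.4982 -0.1249  0.12  ]
```

View pics/w2.png

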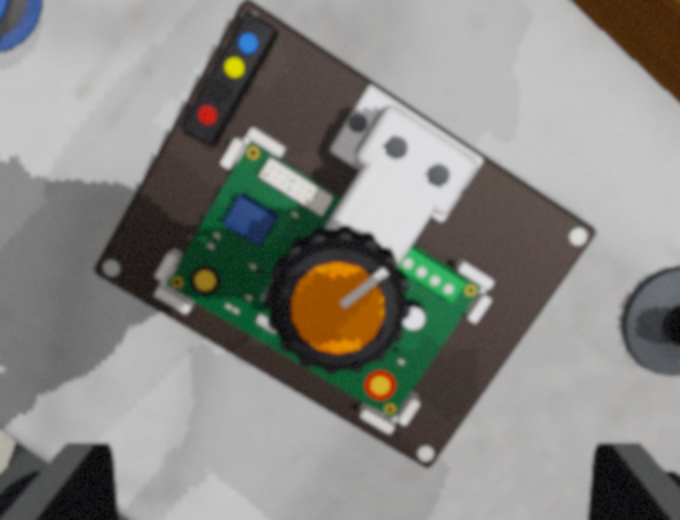

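The knob was turned about 142° in total by its pointer (from 116° to -26°), more than the roughly 126° driven, so it snapped on to its rest. The pads measure (0.4905,-0.0359) and (0.4768,-0.1350), consistent with before. Now the pen.

>>> servo_tool(increments=[{"slide": [-2.19,2.79,0],"rotation": [0,0,0],"hand": 8.5},{"slide": [-2.19,2.79,0],"rotation": [0,0,0],"hand": 8.5},{"slide": [-2.19,2.79,0],"rotation": [0,0,0],"hand": 8.5},{"slide": [-2.19,2.79,0],"rotation": [0,0,0],"hand": 8.5},{"slide": [-2.19,2.79,0],"rotation": [0,0,0],"hand": 8.5},{"slide": [-2.19,2.79,0],"rotation": [0,0,0],"hand": 8.5},{"slide": [-2.19,2.79,0],"rotation": [0,0,0],"hand": 8.5},{"slide": [-2.19,2.79,0],"rotation": [0,0,0],"hand": 8.5},{"slide": [0,0,0],"rotation": [0,0,0],"hand": 8.5},{"slide": [0,0,0],"rotation": [0,0,0],"hand": 8.5}])

```text
clock: 8.0
position: [0.4582, -0.3696, 0.2673]
tool_rot: [[0.912, 0.411, -0.002], [0.411, -0.912, 0.002], [-0.001, -0.003, -1.0]]
ft_force: [-0.0, -0.5, -1.0]
finger_gap: 0.0848
gripper_force: 0.0
```

```bash
python3 - <<'E'
from h import *
s,p,R=st()
c=camera("wrist");im=c['img'];cv2.imwrite('pics/w3.png',im)
for n,z in(("top",.183),("mouth",.08),("foot",.008)):print(n,proj(c,[.462,-.369,z]))
for b in blobs(im,(20,100,70),(35,255,255),(0,0,640,480),60):print(b,ray(c,*b[0],.183))
E
```

```text
t 8.0 p [ 0.4582 -0.3696  0.2673] j [-46.3501  25.9123  75.2915   0.0019  78.9676  19.3902]
R [ 0.9117  0.4109 -0.002 ] [ 0.4109 -0.9117  0.0022] -0.9999955322876094
f [-0.0104 -0.5288 -1.005 ] m [ 0.0092 -0.0433 -0.0196] gap 0.08478505463153846 0.0
top [318.9431 256.0945]
mouth [319.2299 218.8957]
foot [319.342  204.3461]
(array([520.698 ,  24.7837]), np.int32(245), array([21, 22], dtype=int32)) [ 0.6033 -0.4083  0.183 ]
(array([76.7692, 79.4615]), np.int32(104), array([11, 12], dtype=int32)) [ 0.4949 -0.2255  0.183 ]
(array([465.8442, 196.8571]), np.int32(77), array([12, 14], dtype=int32)) [ 0.5227 -0.4253  0.183 ]
(array([181.9382, 253.4234]), np.int32(3722), array([175, 148], dtype=int32)) [ 0.4328 -0.3008  0.183 ]
(array([318.051 , 215.5816]), np.int32(98), array([22, 11], dtype=int32)) [ 0.4821 -0.3594  0.183 ]
(array([319.0117, 231.4327]), np.int32(171), array([26, 21], dtype=int32)) [ 0.4745 -0.3634  0.183 ]
(array([317.3931, 253.9958]), np.int32(720), array([30, 31], dtype=int32)) [ 0.4627 -0.3677  0.183 ]
```

View pics/w3.png

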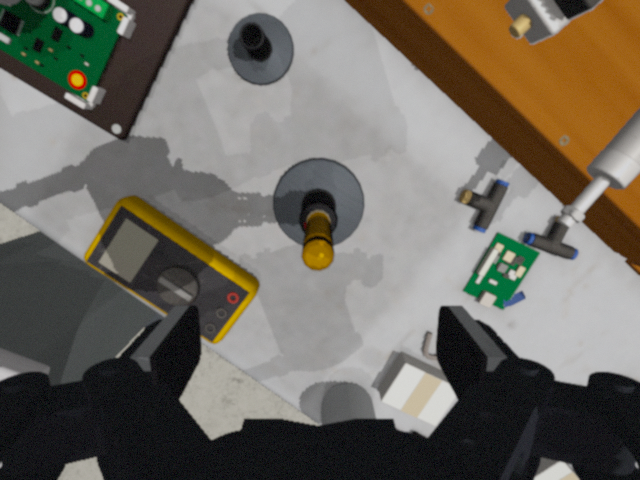

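The pen top is at (317,254), giving (0.4627,-0.3677), directly over the foot centre at (319,202), so the pen stands upright. I'll descend and grip.

>>> servo_tool(increments=[{"slide": [0.45,0.06,0],"rotation": [0,0,0],"hand": 8.5},{"slide": [0,0,3],"rotation": [0,0,0],"hand": 8.5},{"slide": [0,0,3],"rotation": [0,0,0],"hand": 8.5},{"slide": [0,0,3],"rotation": [0,0,0],"hand": 8.5},{"slide": [0,0,2],"rotation": [0,0,0],"hand": 8.5},{"slide": [0,0,1.2],"rotation": [0,0,0],"hand": 8.5},{"slide": [0,0,0.5],"rotation": [0,0,0],"hand": 8.5},{"slide": [0,0,0],"rotation": [0,0,0],"hand": 8.5},{"slide": [0,0,0],"rotation": [0,0,0],"hand": 8.5}])

```text
clock: 8.8
position: [0.4645, -0.3664, 0.143]
tool_rot: [[0.91, 0.415, 0.001], [0.415, -0.91, -0.001], [0.0, 0.001, -1.0]]
ft_force: [-0.6, -0.3, 0.4]
finger_gap: 0.0851
gripper_force: 0.0
```

>>> servo_tool(force=20, increments=[{"slide": [0,0,0],"rotation": [0,0,0],"hand": 4},{"slide": [0,0,0],"rotation": [0,0,0],"hand": 3},{"slide": [0,0,0],"rotation": [0,0,0],"hand": 2},{"slide": [0,0,0],"rotation": [0,0,0],"hand": 1.2},{"slide": [0,0,0],"rotation": [0,0,0],"hand": 1.2},{"slide": [0,0,0],"rotation": [0,0,0],"hand": 1.2},{"slide": [0,0,0],"rotation": [0,0,0],"hand": 1.2},{"slide": [0,0,0],"rotation": [0,0,0],"hand": 1.2},{"slide": [0,0,0],"rotation": [0,0,0],"hand": 1.2},{"slide": [0,0,0],"rotation": [0,0,0],"hand": 1.2},{"slide": [0,0,0],"rotation": [0,0,0],"hand": 1.2},{"slide": [0,0,0],"rotation": [0,0,0],"hand": 1.2}])

```text
clock: 9.8
position: [0.4637, -0.367, 0.1426]
tool_rot: [[0.91, 0.414, 0.0], [0.414, -0.91, -0.0], [0.0, 0.0, -1.0]]
ft_force: [-1.1, 1.7, 4.9]
finger_gap: 0.0174
gripper_force: 21.6
```

```bash
python3 -c "from h import *;st()"
```

```text
t 9.8 p [ 0.4637 -0.367   0.1426] j [-45.7846  32.3625  85.1109  -0.0024  62.5129  19.7645]
R [0.9103 0.4139 0.0001] [ 0.4139 -0.9103 -0.0002] -0.9999999710426313
f [-1.0719  1.66    4.9226] m [0.3109 0.2106 0.0081] gap 0.017385501033427446 21.606990471482277
```

>>> servo_tool(increments=[{"slide": [0,0,-1],"rotation": [0,0,0],"hand": 1.2},{"slide": [0,0,-2.5],"rotation": [0,0,0],"hand": 1.2},{"slide": [0,0,-3],"rotation": [0,0,0],"hand": 1.2},{"slide": [0,0,-3],"rotation": [0,0,0],"hand": 1.2},{"slide": [0,0,-2.5],"rotation": [0,0,0],"hand": 1.2},{"slide": [0,0,-1],"rotation": [0,0,0],"hand": 1.2},{"slide": [0,0,0],"rotation": [0,0,0],"hand": 1.2},{"slide": [0,0,0],"rotation": [0,0,0],"hand": 1.2}])

```text
clock: 10.47
position: [0.4635, -0.3668, 0.2715]
tool_rot: [[0.91, 0.414, -0.001], [0.414, -0.91, 0.0], [-0.0, -0.001, -1.0]]
ft_force: [-0.5, -0.1, -0.8]
finger_gap: 0.0177
gripper_force: 21.0
```

>>> servo_tool(increments=[{"slide": [0.808,-1.45,0],"rotation": [0,0,0],"hand": 1.2},{"slide": [1.616,-2.9,0],"rotation": [0,0,0],"hand": 1.2},{"slide": [1.616,-2.9,0],"rotation": [0,0,0],"hand": 1.2},{"slide": [1.616,-2.9,0],"rotation": [0,0,0],"hand": 1.2},{"slide": [1.616,-2.9,0],"rotation": [0,0,0],"hand": 1.2},{"slide": [1.616,-2.9,0],"rotation": [0,0,0],"hand": 1.2},{"slide": [1.616,-2.9,0],"rotation": [0,0,0],"hand": 1.2},{"slide": [1.616,-2.9,0],"rotation": [0,0,0],"hand": 1.2},{"slide": [1.616,-2.9,0],"rotation": [0,0,0],"hand": 1.2},{"slide": [1.616,-2.9,0],"rotation": [0,0,0],"hand": 1.2},{"slide": [0.808,-1.45,0],"rotation": [0,0,0],"hand": 1.2},{"slide": [0,0,0],"rotation": [0,0,0],"hand": 1.2},{"slide": [0,0,0],"rotation": [0,0,0],"hand": 1.2},{"slide": [0,0,0],"rotation": [0,0,0],"hand": 1.2}])

```text
clock: 11.63
position: [0.4903, -0.0366, 0.271]
tool_rot: [[0.91, 0.414, -0.002], [0.414, -0.91, -0.0], [-0.002, -0.001, -1.0]]
ft_force: [0.2, -0.6, 0.0]
finger_gap: 0.0172
gripper_force: 21.0
```

```bash
python3 - <<'E'
from h import *
s,p,R=st()
print(R.T@(np.array([.4908,-.0362,p[2]])-p)*100)
E
```

```text
t 11.6333 p [ 0.4903 -0.0366  0.271 ] j [-13.1921  15.3485  90.5295  -0.0336  74.259   52.365 ]
R [ 0.9103  0.4139 -0.0025] [ 0.4139 -0.9103 -0.    ] -0.9999969823890393
f [ 0.2351 -0.5627  0.0241] m [-0.0348 -0.0168  0.0279] gap 0.017193132300757672 20.98569005727768
[ 0.066  -0.0158 -0.0001]
```

>>> servo_tool(increments=[{"slide": [0.03,0,2.5],"rotation": [0,0,0],"hand": 1.2},{"slide": [0,0,3.3],"rotation": [0,0,0],"hand": 1.2},{"slide": [0,0,2.5],"rotation": [0,0,0],"hand": 1.2},{"slide": [0,0,1.5],"rotation": [0,0,0],"hand": 1.2},{"slide": [0,0,0.7],"rotation": [0,0,0],"hand": 1.2},{"slide": [0,0,0],"rotation": [0,0,0],"hand": 1.2},{"slide": [0,0,0],"rotation": [0,0,0],"hand": 1.2}])

```text
clock: 12.22
position: [0.4912, -0.0368, 0.1675]
tool_rot: [[0.911, 0.413, 0.0], [0.413, -0.911, -0.0], [-0.0, 0.0, -1.0]]
ft_force: [0.4, 0.6, -0.2]
finger_gap: 0.0175
gripper_force: 21.0
```

```bash
python3 - <<'E'
from h import *
s,p,R=st();tip=p-[0,0,.1246]
out=[]
for n in("scene","wrist"):
    c=camera(n);u=proj(c,tip);g=proj(c,[.4908,-.0362,.024]);print(n,'tip pred',u,'pad pred',g)
    k=int(u[0]),int(u[1]);r=(40,30) if n=="scene" else (80,60);x0,y0=max(k[0]-r[0],0),max(k[1]-r[1],0)
    a=c['img'][y0:y0+2*r[1],x0:x0+2*r[0]];print('off',x0,y0,a.shape)
    out.append(cv2.resize(a,(400,300),interpolation=cv2.INTER_CUBIC))
cv2.imwrite('pics/tip.png',np.hstack(out))
E
```

```text
t 12.2167 p [ 0.4912 -0.0368  0.1675] j [-13.2019  21.4326  99.5132  -0.0104  59.0482  52.4204]
R [0.9108 0.4128 0.0001] [ 0.4128 -0.9108 -0.0002] -0.9999999824200018
f [ 0.4248  0.5523 -0.2108] m [-0.0019  0.0112 -0.0597] gap 0.017473490528690436 20.97769595682621
scene tip pred [273.8942 270.4106] pad pred [274.5097 278.2214]
off 233 240 (60, 80, 3)
wrist tip pred [316.5798 244.4437] pad pred [315.6323 237.6311]
off 236 184 (120, 160, 3)
```

View pics/tip.png

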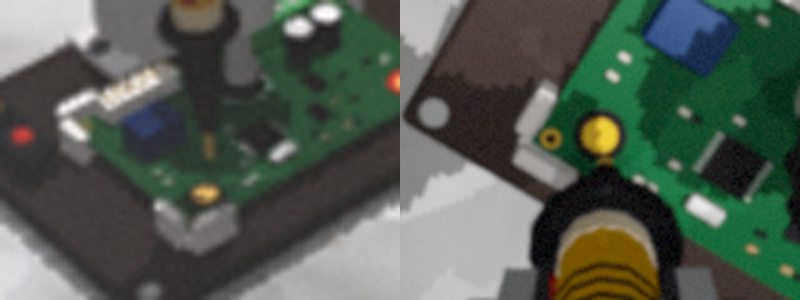

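The scene crop shows the point 7 px straight above the black-ringed pad. The wrist crop has the point about 1–2 mm short of my prediction, so I'll correct by 1 mm and press gently.

>>> servo_tool(increments=[{"slide": [0.1,-0.1,0.8],"rotation": [0,0,0],"hand": 1.2},{"slide": [0,0,0.6],"rotation": [0,0,0],"hand": 1.2},{"slide": [0,0,0.3],"rotation": [0,0,0],"hand": 1.2},{"slide": [0,0,0.2],"rotation": [0,0,0],"hand": 1.2},{"slide": [0,0,0.2],"rotation": [0,0,0],"hand": 1.2},{"slide": [0,0,0.2],"rotation": [0,0,0],"hand": 1.2},{"slide": [0,0,0],"rotation": [0,0,0],"hand": 1.2},{"slide": [0,0,0],"rotation": [0,0,0],"hand": 1.2},{"slide": [0,0,0],"rotation": [0,0,0],"hand": 1.2}])

```text
clock: 13.07
position: [0.4915, -0.0346, 0.1445]
tool_rot: [[0.91, 0.414, 0.0], [0.414, -0.91, -0.0], [0.0, 0.0, -1.0]]
ft_force: [-1.6, 0.8, 1.9]
finger_gap: 0.0176
gripper_force: 21.3
```

```bash
python3 -c "from h import *;st()"
```

```text
t 13.0667 p [ 0.4915 -0.0346  0.1445] j [-12.948   23.1806 101.1045  -0.0003  55.7077  52.5969]
R [0.9103 0.414  0.0001] [ 0.414  -0.9103 -0.    ] -0.9999999921521415
f [-1.5564  0.7702  1.9138] m [ 0.0879  0.2615 -0.0473] gap 0.01755435382767347 21.303735226392746
```

>>> servo_tool(increments=[{"slide": [0,0,0.05],"rotation": [0,0,0],"hand": 1.2},{"slide": [0,0,0],"rotation": [0,0,0],"hand": 1.2},{"slide": [0,0,0],"rotation": [0,0,0],"hand": 1.2},{"slide": [0,0,0],"rotation": [0,0,0],"hand": 1.2},{"slide": [0,0,0],"rotation": [0,0,0],"hand": 1.2}])

```text
clock: 13.48
position: [0.4915, -0.0346, 0.1438]
tool_rot: [[0.91, 0.414, 0.0], [0.414, -0.91, -0.0], [0.0, 0.0, -1.0]]
ft_force: [0.1, 0.2, 1.9]
finger_gap: 0.0169
gripper_force: 21.3
```

```bash
python3 - <<'E'
from h import *
s,p,R=st()
out=[]
for n in("scene","wrist"):
    c=camera(n);u=proj(c,[.4908,-.0362,.024]);print(n,u)
    k=int(u[0]),int(u[1]);r=(24,18) if n=="scene" else (40,30);x0,y0=k[0]-r[0],k[1]-r[1]
    a=c['img'][y0:y0+2*r[1],x0:x0+2*r[0]];print('off',x0,y0,a.shape)
    out.append(cv2.resize(a,(400,300),interpolation=cv2.INTER_CUBIC))
cv2.imwrite('pics/tip2.png',np.hstack(out))
E
```

```text
t 13.4833 p [ 0.4915 -0.0346  0.1438] j [-12.9505  23.2329 101.1435  -0.0022  55.6185  52.6002]
R [0.9103 0.4139 0.0001] [ 0.4139 -0.9103 -0.0001] -0.9999999954905509
f [0.1076 0.1952 1.8941] m [ 0.1695  0.2694 -0.0672] gap 0.016904749884444882 21.34000986814499
scene [274.5097 278.2214]
off 250 260 (36, 48, 3)
wrist [318.6435 247.7608]
off 278 217 (60, 80, 3)
```

View pics/tip2.png

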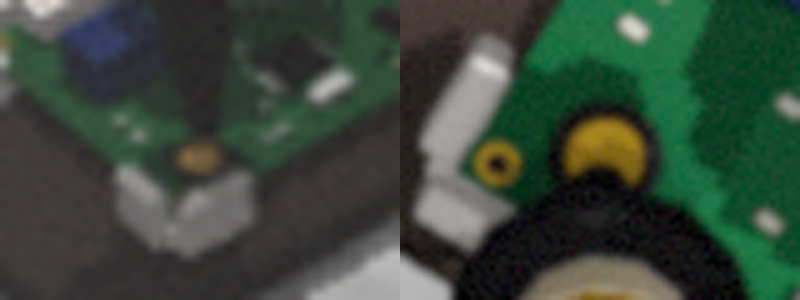

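The point stands on the black-ringed pad in both views, within about 2 mm of its centre, and the force held at 1.9 N. Now the supply pad.

>>> servo_tool(increments=[{"slide": [0,0,-1],"rotation": [0,0,0],"hand": 1.2},{"slide": [0,0,-2.5],"rotation": [0,0,0],"hand": 1.2},{"slide": [0,0,-2],"rotation": [0,0,0],"hand": 1.2},{"slide": [0,0,-0.5],"rotation": [0,0,0],"hand": 1.2},{"slide": [-1.09,1.7,0],"rotation": [0,0,0],"hand": 1.2},{"slide": [-1.09,1.7,0],"rotation": [0,0,0],"hand": 1.2},{"slide": [-1.09,1.7,0],"rotation": [0,0,0],"hand": 1.2},{"slide": [-1.09,1.7,0],"rotation": [0,0,0],"hand": 1.2},{"slide": [-1.09,1.72,0],"rotation": [0,0,0],"hand": 1.2},{"slide": [0,0,0],"rotation": [0,0,0],"hand": 1.2},{"slide": [0,0,1.5],"rotation": [0,0,0],"hand": 1.2},{"slide": [0,0,2],"rotation": [0,0,0],"hand": 1.2},{"slide": [0,0,0.7],"rotation": [0,0,0],"hand": 1.2},{"slide": [0,0,0],"rotation": [0,0,0],"hand": 1.2},{"slide": [0,0,0],"rotation": [0,0,0],"hand": 1.2}])

```text
clock: 14.83
position: [0.4771, -0.1344, 0.1616]
tool_rot: [[0.91, 0.414, -0.001], [0.414, -0.91, 0.0], [-0.001, -0.001, -1.0]]
ft_force: [-0.5, -1.1, -0.8]
finger_gap: 0.0174
gripper_force: 21.0
```

```bash
python3 - <<'E'
from h import *
s,p,R=st()
print(R.T@(np.array([.4771,-.1347,.1444])-p)*100)
E
```

```text
t 14.8333 p [ 0.4771 -0.1344  0.1616] j [-24.5972  22.1831  99.423   -0.0006  58.4441  40.9287]
R [ 0.9101  0.4143 -0.0008] [ 0.4143 -0.9101  0.0004] -0.9999996164909282
f [-0.5264 -1.0831 -0.8489] m [-0.0127  0.0112 -0.0438] gap 0.017433205286519565 20.973536297678947
[-0.0156  0.026   1.719 ]
```

>>> servo_tool(increments=[{"slide": [0,0,0.6],"rotation": [0,0,0],"hand": 1.2},{"slide": [0,0,0.4],"rotation": [0,0,0],"hand": 1.2},{"slide": [0,0,0.3],"rotation": [0,0,0],"hand": 1.2},{"slide": [0,0,0.3],"rotation": [0,0,0],"hand": 1.2},{"slide": [0,0,0.2],"rotation": [0,0,0],"hand": 1.2},{"slide": [0,0,0],"rotation": [0,0,0],"hand": 1.2},{"slide": [0,0,0],"rotation": [0,0,0],"hand": 1.2},{"slide": [0,0,0],"rotation": [0,0,0],"hand": 1.2},{"slide": [0,0,0],"rotation": [0,0,0],"hand": 1.2},{"slide": [0,0,0],"rotation": [0,0,0],"hand": 1.2},{"slide": [0,0,0],"rotation": [0,0,0],"hand": 1.2}])

```text
clock: 15.75
position: [0.4772, -0.1348, 0.1439]
tool_rot: [[0.91, 0.414, 0.0], [0.414, -0.91, -0.0], [0.0, 0.0, -1.0]]
ft_force: [-0.6, -0.3, 1.9]
finger_gap: 0.0176
gripper_force: 21.2
```

```bash
python3 - <<'E'
from h import *
s,p,R=st()
out=[]
for n in("scene","wrist"):
    c=camera(n);u=proj(c,[.4768,-.1355,.024]);print(n,u)
    k=int(u[0]),int(u[1]);r=(24,18) if n=="scene" else (40,30);x0,y0=k[0]-r[0],k[1]-r[1]
    a=c['img'][y0:y0+2*r[1],x0:x0+2*r[0]]
    out.append(cv2.resize(a,(400,300),interpolation=cv2.INTER_CUBIC))
cv2.imwrite('pics/tip3.png',np.hstack(out))
E
```

```text
t 15.75 p [ 0.4772 -0.1348  0.1439] j [-24.6332  23.5066 100.6601  -0.0017  55.8096  40.9156]
R [0.9103 0.4139 0.0004] [ 0.4139 -0.9103 -0.0002] -0.999999913559802
f [-0.6371 -0.2786  1.9386] m [0.0162 0.0023 0.0322] gap 0.01756570556939872 21.220361664891243
scene [314.9743 255.4268]
wrist [317.4912 246.8489]
```

View pics/tip3.png

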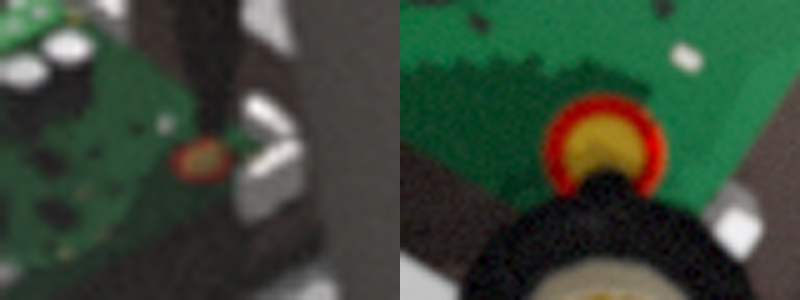

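The point is on the red-ringed pad and the force held at 1.9 N. I'll take the pen back to its stand.

>>> servo_tool(increments=[{"slide": [0,0,-1],"rotation": [0,0,0],"hand": 1.2},{"slide": [0,0,-3],"rotation": [0,0,0],"hand": 1.2},{"slide": [0,0,-3.3],"rotation": [0,0,0],"hand": 1.2},{"slide": [0,0,-3],"rotation": [0,0,0],"hand": 1.2},{"slide": [0,0,-1.7],"rotation": [0,0,0],"hand": 1.2},{"slide": [-0.77,1.47,0],"rotation": [0,0,0],"hand": 1.2},{"slide": [-1.55,2.94,0],"rotation": [0,0,0],"hand": 1.2},{"slide": [-1.55,2.94,0],"rotation": [0,0,0],"hand": 1.2},{"slide": [-1.55,2.94,0],"rotation": [0,0,0],"hand": 1.2},{"slide": [-1.55,2.94,0],"rotation": [0,0,0],"hand": 1.2},{"slide": [-1.55,2.94,0],"rotation": [0,0,0],"hand": 1.2},{"slide": [-1.55,2.94,0],"rotation": [0,0,0],"hand": 1.2},{"slide": [-0.77,1.47,0],"rotation": [0,0,0],"hand": 1.2},{"slide": [0,0,0],"rotation": [0,0,0],"hand": 1.2},{"slide": [0,0,0],"rotation": [0,0,0],"hand": 1.2},{"slide": [0,0,0],"rotation": [0,0,0],"hand": 1.2}])

```text
clock: 17.18
position: [0.4635, -0.3662, 0.2633]
tool_rot: [[0.91, 0.414, -0.001], [0.414, -0.91, 0.001], [-0.0, -0.001, -1.0]]
ft_force: [0.8, -0.1, -1.2]
finger_gap: 0.0178
gripper_force: 21.0
```

```bash
python3 - <<'E'
from h import *
s,p,R=st()
print(R.T@(np.array([.4636,-.367,.1436])-p)*100)
E
```

```text
t 17.1833 p [ 0.4635 -0.3662  0.2633] j [-45.7445  26.2303  75.4104   0.016   78.4365  19.7895]
R [ 0.9102  0.4141 -0.0007] [ 0.4141 -0.9102  0.0012] -0.9999990542551974
f [ 0.7787 -0.0826 -1.2021] m [0.0002 0.0058 0.0066] gap 0.017775549199446045 20.969150215387344
[-0.0276  0.0949 11.9737]
```

>>> servo_tool(increments=[{"slide": [-0.03,0.09,1.5],"rotation": [0,0,0],"hand": 1.2},{"slide": [0,0,2],"rotation": [0,0,0],"hand": 1.2},{"slide": [0,0,1.5],"rotation": [0,0,0],"hand": 1.2},{"slide": [0,0,1],"rotation": [0,0,0],"hand": 1.2},{"slide": [0,0,1],"rotation": [0,0,0],"hand": 1.2},{"slide": [0,0,1],"rotation": [0,0,0],"hand": 1.2},{"slide": [0,0,1],"rotation": [0,0,0],"hand": 1.2},{"slide": [0,0,0],"rotation": [0,0,0],"hand": 1.2}])

```text
clock: 17.85
position: [0.4632, -0.3671, 0.1718]
tool_rot: [[0.91, 0.414, -0.002], [0.414, -0.91, 0.002], [-0.001, -0.003, -1.0]]
ft_force: [0.5, 0.1, -0.8]
finger_gap: 0.0173
gripper_force: 21.0
```

>>> servo_tool(increments=[{"slide": [0,0,0.8],"rotation": [0,0,0],"hand": 1.2},{"slide": [0,0,0.8],"rotation": [0,0,0],"hand": 1.2},{"slide": [0,0,0.6],"rotation": [0,0,0],"hand": 1.2},{"slide": [0,0,0.4],"rotation": [0,0,0],"hand": 1.2},{"slide": [0,0,0],"rotation": [0,0,0],"hand": 1.2},{"slide": [0,0,0],"rotation": [0,0,0],"hand": 1.2},{"slide": [0,0,0],"rotation": [0,0,0],"hand": 1.2}])

```text
clock: 18.43
position: [0.4639, -0.3681, 0.1482]
tool_rot: [[0.91, 0.414, 0.0], [0.414, -0.91, -0.001], [0.0, 0.001, -1.0]]
ft_force: [0.4, -0.3, -0.7]
finger_gap: 0.0174
gripper_force: 21.0
```

>>> servo_tool(increments=[{"slide": [0,0,0.2],"rotation": [0,0,0],"hand": 1.2},{"slide": [0,0,0.2],"rotation": [0,0,0],"hand": 1.2},{"slide": [0,0,0.1],"rotation": [0,0,0],"hand": 1.2},{"slide": [0,0,0],"rotation": [0,0,0],"hand": 1.2},{"slide": [0,0,0],"rotation": [0,0,0],"hand": 1.2}])

```text
clock: 18.85
position: [0.4638, -0.3679, 0.1428]
tool_rot: [[0.91, 0.414, -0.0], [0.414, -0.91, -0.0], [-0.0, 0.0, -1.0]]
ft_force: [-0.5, 0.3, -1.2]
finger_gap: 0.0174
gripper_force: 21.0
```

The pen is back at parked height to within a millimetre. Releasing.

>>> servo_tool(increments=[{"slide": [0,0,0.05],"rotation": [0,0,0],"hand": 1.2},{"slide": [0,0,0],"rotation": [0,0,0],"hand": 2.2},{"slide": [0,0,0],"rotation": [0,0,0],"hand": 3},{"slide": [0,0,0],"rotation": [0,0,0],"hand": 5},{"slide": [0,0,0],"rotation": [0,0,0],"hand": 8.5},{"slide": [0,0,0],"rotation": [0,0,0],"hand": 8.5},{"slide": [0,0,0],"rotation": [0,0,0],"hand": 8.5},{"slide": [0,0,0],"rotation": [0,0,0],"hand": 8.5},{"slide": [0,0,0],"rotation": [0,0,0],"hand": 8.5},{"slide": [0,0,-2],"rotation": [0,0,0],"hand": 8.5},{"slide": [0,0,-3.5],"rotation": [0,0,0],"hand": 8.5},{"slide": [0,0,-3.5],"rotation": [0,0,0],"hand": 8.5},{"slide": [0,0,-3.5],"rotation": [0,0,0],"hand": 8.5},{"slide": [0,0,0],"rotation": [0,0,0],"hand": 8.5},{"slide": [0,0,0],"rotation": [0,0,0],"hand": 8.5},{"slide": [0,0,0],"rotation": [0,0,0],"hand": 8.5}])

```text
clock: 20.18
position: [0.4635, -0.3676, 0.2667]
tool_rot: [[0.91, 0.414, -0.001], [0.414, -0.91, 0.001], [-0.0, -0.001, -1.0]]
ft_force: [-0.7, -0.3, -0.0]
finger_gap: 0.0849
gripper_force: 0.0
```

```bash
python3 - <<'E'
from h import *
s,p,R=st()
c=camera("wrist");im=c['img'];u=proj(c,[.4627,-.3677,.183]);print(u)
for b in blobs(im,(20,100,70),(35,255,255),(280,190,360,300),60):print(b,ray(c,*b[0],.183))
k=u.astype(int);a=cv2.resize(im[k[1]-90:k[1]+60,k[0]-100:k[0]+100],(400,300))
t=camera("top");v=proj(t,[.526,-.092,.12]).astype(int);b=cv2.resize(t['img'][v[1]-30:v[1]+60,v[0]-60:v[0]+60],(400,300),interpolation=2)
cv2.imwrite('pics/end.png',np.hstack([a,b]))
E
```

```text
t 20.1833 p [ 0.4635 -0.3676  0.2667] j [-45.8398  26.1873  74.9467  -0.0041  78.9117  19.7066]
R [ 0.9103  0.414  -0.0006] [ 0.414  -0.9103  0.0005] -0.9999996801037622
f [-0.7319 -0.2668 -0.0326] m [-0.0126 -0.0338 -0.0065] gap 0.08485911382981466 0.0
[316.2194 264.3795]
(array([319.15, 224.19]), np.int32(100), array([21, 11], dtype=int32)) [ 0.4836 -0.3599  0.183 ]
(array([318.3791, 242.8681]), np.int32(182), array([26, 20], dtype=int32)) [ 0.4742 -0.3638  0.183 ]
(array([318.6549, 265.2107]), np.int32(707), array([30, 30], dtype=int32)) [ 0.4628 -0.3691  0.183 ]
```

View pics/end.png

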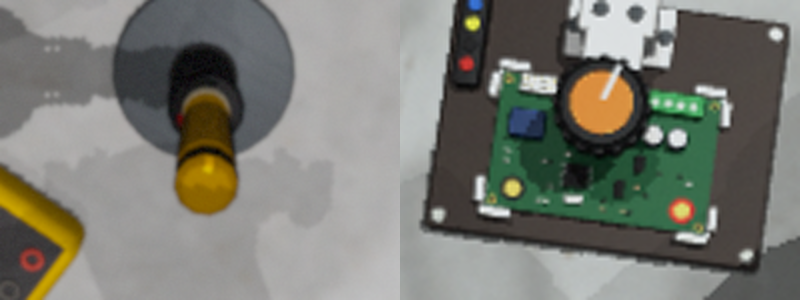

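The pen stands upright in its stand: its top measures (0.4628,-0.3691), within 2 mm of where it started, and the blob is the same size as before. The board is in its nest and the knob pointer has not moved since the click. Handing in.

```bash
python3 -c "from plant import *;print(sign_off())"
```

```text
the job is handed in; nothing more can be done
None
```

The job is handed in at about 20 s with no verdict returned; by force readings and camera, the knob was turned one click and let go, both pads were pressed at about 1.9 N (ground first), and the pen is back upright in its stand.

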